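# Click shut the relay box on the vehicle-electronics bench

### The arm

A 6-joint arm with a two-finger parallel gripper is mounted at the origin on the work surface. World frame = base frame: x ahead of the robot, y to its left, z up, the work surface at z = 0. Lengths are in m, angles in rad, forces in N, time in s.
With the tool pointing down it reaches from about 0.325 to 0.85 m from the base axis. Payload 15.5 kg.
Tool frame: the origin (TCP) lies at the very end of the fingers, on their centre line; the grasp point (between the pads) lies 19 mm behind it; z points along the fingers, y is the line along which they close (so a half turn about z gives the same grasp; the last joint's range is limited). The gripper opens to 91 mm and grips with 3 to 60 N. Pads are 32 mm wide; open, the fingers measure 118 mm over their backs; the gripper's body (76 mm by 178 mm) begins 60 mm behind the grasp point.
Start: joints at [1.127, 0.494, 1.345, -0, 1.302, -0.096], TCP at [0.213, 0.588, 0.214] pointing down, gripper open.
Joint ranges: [-2.91, 2.91], [-0.82, 2.16], [0.22, 2.67], [-1.22, 4.37], [0.12, 2.79], [-3.08, 3.08]. Speed limits (rad/s): [1.89, 1.89, 2.57, 3.01, 3.01, 3.01].

### API

Orientations are given as a rotation vector (axis times angle).
In Python, from bench import monitor, optics, manip, spotter gives the robot as it stands.
- The arm moves only by the tool arm_command, never from a script. Its argument "rows" is a list of rows, each a list of 5 numbers: the shift along the tool's x, y, z in cm, then the turn about the tool's z in rad, then the finger opening in cm, from 0 to 9.12. A call has exactly 8 rows; each row is the pose to reach, as a shift and turn from the pose commanded when the call began, along the tool's axes at that moment; what a row does not reach only later rows make up. A row lasts 1/8 s, in which the tool goes at most 62.5 mm and 10.7 degrees, less where a joint would pass 70% of its speed; a pose out of reach is approached as far as the arm can. A call with a gripper value outside its range is refused whole. The fingers move at their own pace and stop on an object; the grip force is fixed at half the most. Time passes only in rows, so rows that repeat a pose let the fingers close, or fill a call up. It gives the time, the measured TCP pose, the force, the opening and the grip force at its end, in the units of the state.
- monitor.get_obs(): the state, without advancing time (a new reading comes with each control period).
- optics.read_camera(name): name is "scene" or "top" or "wrist"; returns the picture (420x560x3 uint8, red, green, blue); there is no depth.
- optics.camera_params(name): a dict with "fov_y" (degrees; the focal length in pixels is half the picture's height over the tangent of half this angle, whatever the lens; pixels are square), "cx", "cy" (the principal point, pixels), "extrinsics" (4x4, takes a point from camera to world coordinates). Camera axes: x right, y down, z forward; pixel columns grow to the right and rows downward; lengths in m; the calibration is good to about 2 mm. A picture is of the moment at which its call begins: read the wrist's pose just before it. camera_params takes no time and is no camera call; for the wrist camera it gives the pose at the moment of the call.
- manip.finish_job(): hands the job in; it is judged then, once.
Trained networks look in the newest picture that a camera, given by its name, has taken for a name from the list of things; names that differ only in an ending like _2 or _b are one class to them, and where a whole thing is asked for, a point or a joint stands for the part that bears it (a point fixed in the world has none). Each returns a list of dicts, best first, with "score" (0 to 1); they miss things now and then, are a little off and sometimes report something else, mostly with a low value. They report only what shows in the picture. A call takes as long as a camera call. They do not tell look-alikes from the thing itself.
- spotter.search_frame(target, camera): "uv" ([column, row] in pixels, amid what is visible of it).
- spotter.regions_of(target, camera): "pixels" (420x560 bool, what is visible of it) and "uv" ([column, row] in pixels, amid what is visible of it).
The state is a dict: "t": time; "q": joint angles; "joint_velocities": joint speeds; "tau": joint torques, N m; "ee_pos": TCP position; "ee_rot": TCP orientation; "wrist_force": force on the tool from outside, world axes, zero at the start; "torque": the same for the moment, N m; "gripper_width": opening from 0.0 (shut) to 1.0 (fully open); "grip_force": force on a finger pad.
Only numpy, scipy, OpenCV 4.12 (cv2) and the standard library are available. Lean on these libraries where they do the work, as an engineer would, in place of code of your own. Each camera call takes 0.05 s, during which the arm holds its last target. There are 200 camera calls.

### The job

Two black boxes with hinged grey lids stand ajar on the wiring bench. Close the lid of the larger one, the relay box, by pressing its free edge (opposite the hinge) down past the spring catch until it clicks and stays fully shut. Leave the smaller fuse box's lid open as it stands.

Things in the scene. Friction and masses are not known exactly. Their poses are not given: they have to be found in the camera images.
- relay_box: The larger black plastic box, screwed to the bench: 110 mm from hinge to catch (x), 140 mm wide (y), 55 mm high without its lid. Origin at the centre of its underside, z up; hinge along its +x side, catch at the middle of its -x side: a black sprung tongue 30 mm wide, 5 to 16 mm outside that wall, its top 73 mm above the bench. Press on the lid, not on the tongue.
- relay_lid_edge (a point): Middle of the free edge of the relay box's lid, on its upper face. The lid is a flat grey panel 110 x 140 x 10 mm. The point turns with it: +x points along the upper face from the free edge to the hinge, +z out of the upper face. The hinge axis lies 110 mm along +x and 10 mm along -z from it, 55 mm above the bench. Shut, the lid is level, its upper face 65 mm above the bench.
- relay_lid (a joint): Opening angle of the relay box's lid (rad): 0 is fully shut, it grows as the lid opens upward. It starts 0.35 to 0.75 rad open; a stiff hinge (0.2 N m of friction) keeps it where it is left. Below about 0.1 rad the nose in the middle of its free edge must pass the catch: about 8 to 15 N pressed 15 to 25 mm in from that edge; then it snaps home and is held shut.
- fuse_lid (a joint): Opening angle of the lid of the smaller black fuse box (70 mm from hinge to free edge, 85 mm wide, 45 mm high, the same make with the same kind of catch), 0.35 to 0.75 rad at the start, 0 is shut. It must stay open as it is.
Mind the look-alikes: they are no part of the job. Leave any red or turquoise look-alike of the relay_box alone.

How it is judged:
At the end, for the whole second after the job is handed in: The relay box's lid is caught fully shut (within 0.04 rad of shut), at rest, and the fuse box's lid is still open (more than 0.25 rad) (value of joint relay_lid below 0.04 rad and velocity of joint relay_lid between -0.05 and 0.05 rad/s and value of joint fuse_lid above 0.25 rad); the robot touches nothing.
It fails at once if the smaller fuse box's lid is pushed down or shut (value of joint fuse_lid below 0.25 rad).
It also fails if it takes over 29 s, if anything falls off the work surface, if the arm or the gripper's body presses on something with over 40 N, if the wrist force passes 120 N, or if a joint passes its speed limit or range.

## Working session

There is one attempt and no reset: what is moved stays moved. The work goes in short steps, Python scripts to look and compute and a tool call to move; the robot and the scene stay as the last step left them, time stands still between calls to the robot, and variables do not carry over. Pictures are saved under pics/ and viewed, at most 10 in all, crops included, and the job is handed in when it is done.

Besides the shell and the picture viewer there is one more tool, called as name(argument=value, ...) on one line, values as JSON. arm_command: Moves the arm, as the interface text tells. Its arguments: {"type":"object","properties":{"rows":{"type":"array"}},"required":["rows"]}

```bash
mkdir -p pics; python3 - <<'E'
from bench import monitor, optics, spotter
import cv2, numpy as np
o=monitor.get_obs(); print(o['t'],o['ee_pos'],o['ee_rot'],o['gripper_width'])
ims=[]
for c in ("scene","top"):
    im=optics.read_camera(c)[:,:,::-1].copy(); cv2.imwrite(f"pics/{c}0.png",im)
    p=optics.camera_params(c); print(c,p['fov_y'],p['cx'],p['cy'],np.round(p['extrinsics'],4).tolist())
    for t in ("relay_box","relay_lid_edge","relay_lid","fuse_lid"):
        for r in spotter.search_frame(t,c)[:4]: print(c,t,np.round(r['uv']),round(r['score'],2))
E
```

```text
0.0 [0.21284236 0.58722186 0.21333386] [-5.43532894e-01 -3.09387433e+00  1.88979807e-03] 0.9988499452970282
scene 51.5499658407841 275.7601136034339 207.157372504017 [[-0.6918, 0.5037, -0.5174, 1.079], [0.7218, 0.5005, -0.478, 0.5063], [0.0182, -0.7041, -0.7098, 0.8155], [0.0, 0.0, 0.0, 1.0]]
scene relay_box [168. 257.] 0.94
scene relay_box [323. 183.] 0.87
scene relay_box [261. 223.] 0.77
scene relay_box [399. 230.] 0.7
scene relay_lid_edge [168. 251.] 0.88
scene relay_lid_edge [408. 220.] 0.84
scene relay_lid_edge [255. 214.] 0.81
scene relay_lid_edge [326. 178.] 0.77
scene relay_lid [404. 219.] 0.9
scene relay_lid [265. 332.] 0.83
scene relay_lid [164. 251.] 0.8
scene relay_lid [256. 212.] 0.71
scene fuse_lid [384. 288.] 0.93
top 46.97377198412552 282.4620013265755 201.21304977817368 [[0.0054, -0.9959, 0.0901, 0.453], [-1.0, -0.0061, -0.0074, 0.0157], [0.0079, -0.09, -0.9959, 1.1313], [0.0, 0.0, 0.0, 1.0]]
top relay_box [282. 293.] 0.95
top relay_box [176. 292.] 0.86
top relay_box [288. 187.] 0.76
top relay_box [322.  96.] 0.76
top relay_lid_edge [191. 102.] 0.93
top relay_lid_edge [289. 182.] 0.81
top relay_lid_edge [177. 297.] 0.8
top relay_lid_edge [281. 296.] 0.77
top relay_lid [278. 293.] 0.89
top relay_lid [189. 100.] 0.85
top relay_lid [289. 184.] 0.78
top relay_lid [173. 299.] 0.75
top fuse_lid [140. 200.] 0.68
```

View pics/scene0.png

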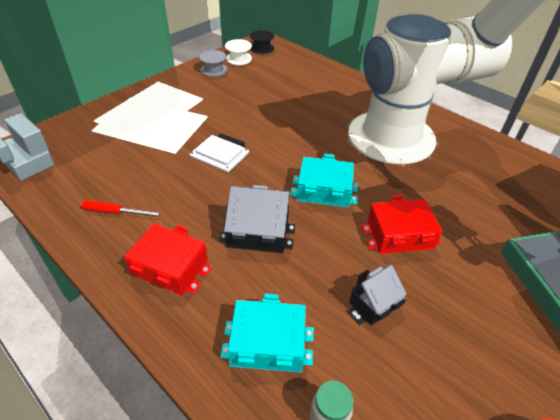

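View pics/top0.png

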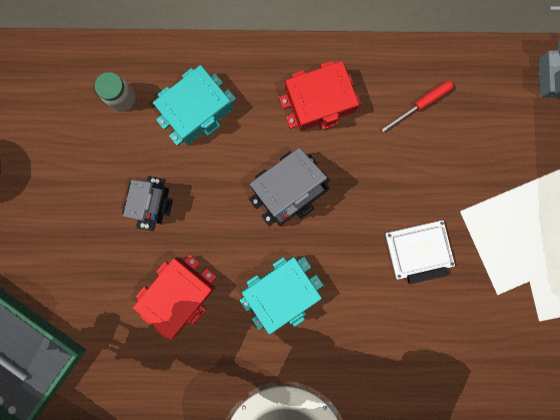

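Scene: candidates for the relay box are grey/black (257,217), turquoise (326,180) and (268,335), red (168,258) and (403,225); the grey fuse box is at (380,292). In the top view the grey/black large one is at (289,186) and the fuse box at (147,202). By the description I choose the grey/black large one, and check it in a close crop.

```bash
python3 - <<'E'
import cv2, numpy as np
a=cv2.imread("pics/top0.png")[135:235,239:339]; b=cv2.imread("pics/scene0.png")[170:270,208:308]
cv2.imwrite("pics/crop0.png",np.hstack([cv2.resize(x,(400,400),interpolation=cv2.INTER_CUBIC) for x in (a,b)]))
E
```

```text
(no output)
```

View pics/crop0.png

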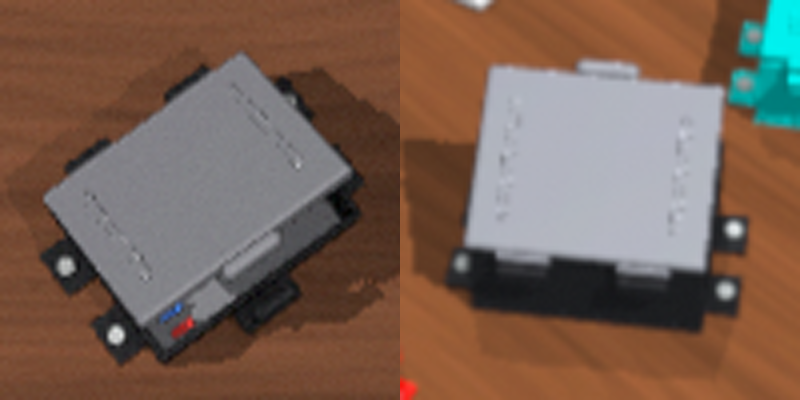

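The crop confirms a grey lid on a black box. In the top view the hinge tabs are upper left and the opening, nose and tongue are lower right (full picture about (307,210)). I fit the box pose and lid angle to the lid corners from both views.

```bash
cat > h.py <<'E'
import numpy as np
from bench import monitor, optics
from scipy.optimize import least_squares
from scipy.spatial.transform import Rotation as R
def proj(p,X):
    f=210/np.tan(np.radians(p['fov_y'])/2); T=np.linalg.inv(p['extrinsics']); c=X@T[:3,:3].T+T[:3,3]
    return np.c_[f*c[:,0]/c[:,2]+p['cx'],f*c[:,1]/c[:,2]+p['cy']]
def pts(v,L=.11,W=.14,H=.055,h=.01):
    x,y,w,a=v; u=np.array([-np.cos(a),0,np.sin(a)]); n=np.array([np.sin(a),0,np.cos(a)])
    hg=np.array([L/2,0,H]); e=np.array([0,W/2,0]); F=hg+h*n+L*u; G=hg+h*n
    return np.array([F+e,F-e,G+e,G-e,F])@R.from_euler('z',w).as_matrix().T+[x,y,0]   # free +y, free -y, hinge +y, hinge -y, edge
def fit(obs,v0,**k):
    P={c:optics.camera_params(c) for c in obs}
    r=lambda v: np.concatenate([(proj(P[c],pts(v,**k)[:4])-np.array(o)).ravel() for c,o in obs.items()])
    s=least_squares(r,v0,loss='soft_l1'); return s.x,r(s.x)
def tool(X):
    o=monitor.get_obs(); return R.from_rotvec(o['ee_rot']).inv().apply(X-o['ee_pos'])*100
E
python3 - <<'E'
from h import *
obs={'top':[(275.25,216.25),(327.75,178.75),(250.25,184.5),(299,148)],
'scene':[(288.75,192),(230.5,186.5),(285,237.5),(225,230.75)]}
for w in (0.6,):
    v,r=fit(obs,[.45,0,w,.5]); print(v,np.round(r,1)); print(pts(v))
# top only / scene only
for c in obs:
    print(c,fit({c:obs[c]},v)[0])
o=monitor.get_obs(); print(R.from_rotvec(o['ee_rot']).as_matrix().round(3))
print(o['q'])
E
```

```text
[ 0.581119   -0.01027398  0.6495102   0.50405486] [-0.1  1.5  0.3 -0.6 -0.9 -0.   0.5 -0.7  0.9 -0.4  0.3 -0.3 -0.2 -0.2
 -0.7  0.5]
[[ 0.50972363  0.02340383  0.11688412]
 [ 0.59439512 -0.08808939  0.11688412]
 [ 0.58643052  0.08165748  0.06375631]
 [ 0.67110202 -0.02983574  0.06375631]
 [ 0.55205937 -0.03234278  0.11688412]]
top [ 0.58027633 -0.0108889   0.64456256  0.52707151]
scene [ 0.58131712 -0.01054274  0.65608257  0.47595665]
[[-0.94   0.341 -0.   ]
 [ 0.341  0.94  -0.   ]
 [-0.    -0.    -1.   ]]
[ 1.12747777e+00  4.93586346e-01  1.34556881e+00 -1.19740142e-05
  1.30248012e+00 -9.55002172e-02]
```

Fit residuals are about 1 px. The edge is at (0.552, -0.032, 0.117), the opening is about 0.50 rad and the box yaw about 0.65; height and reach agree with the sizes given. I'll press with closed fingers, centred 25 mm in from the shut edge at about (0.557, -0.028), turned 0.573 rad so the fingers line up with the box.

arm_command(rows=[[-2, -1.7, 0, 0.05, 0], [-6, -5.2, 0, 0.15, 0], [-10.5, -9.1, 0, 0.25, 0], [-15, -13, 0, 0.35, 0], [-20, -17.3, 0, 0.45, 0], [-24.5, -21.2, 0, 0.55, 0], [-29, -25, 0, 0.573, 0], [-33, -28.5, 0, 0.573, 0]])

```text
t: 1.5
ee_pos: [0.427, 0.2053, 0.2142]
ee_rot: [1.397, 2.813, 0.001]
wrist_force: [0.8, -0.0, -0.0]
gripper_width: 0.154
grip_force: 0.0
```

```bash
python3 - <<'E'
from h import *
o=monitor.get_obs(); print(o['t'],o['ee_pos'],o['gripper_width'],o['q'].round(2) if hasattr(o['q'],'round') else o['q'],o['wrist_force'])
print(tool(np.array([.5573,-.0284,.16])).round(2))
print(R.from_rotvec(o['ee_rot']).as_matrix().round(3))
E
```

```text
1.5 [0.42704268 0.2053218  0.21418991] 0.15361894456318614 [ 0.32  0.28  1.71 -0.    1.15 -0.33] [ 0.78661509 -0.00766861 -0.00551718]
[-26.49  -3.76   5.42]
[[-0.605  0.797  0.001]
 [ 0.797  0.605  0.   ]
 [-0.     0.001 -1.   ]]
```

arm_command(rows=[[-5, -0.7, 0, 0, 0], [-10, -1.5, 0, 0, 0], [-15, -2.2, 0, 0, 0], [-20, -3, 1, 0, 0], [-24, -3.5, 3, 0, 0], [-26.5, -3.8, 5, 0, 0], [-26.5, -3.8, 5.4, 0, 0], [-26.5, -3.8, 5.4, 0, 0]])

```text
t: 2.5
ee_pos: [0.5558, -0.0263, 0.1599]
ee_rot: [-1.395, -2.814, 0.0]
wrist_force: [-0.1, 1.1, -0.1]
gripper_width: 0.005
grip_force: 0.0
```

```bash
python3 - <<'E'
from h import *
import cv2
o=monitor.get_obs(); print(o['t'],o['ee_pos'],o['gripper_width'],o['wrist_force'])
a=optics.read_camera("top")[:,:,::-1];b=optics.read_camera("scene")[:,:,::-1]
cv2.imwrite("pics/pre.png",np.hstack([cv2.resize(x,(400,400),interpolation=cv2.INTER_CUBIC) for x in (a[125:245,229:349],b[140:280,188:328])]))
print(proj(optics.camera_params('top'),np.array([o['ee_pos']])),proj(optics.camera_params('scene'),np.array([o['ee_pos']])))
E
```

```text
2.5 [ 0.5558061  -0.02630543  0.15992473] 0.005014028645538047 [-0.11631018  1.09450797 -0.13557972]
[[299.71419804 193.94559156]] [[260.64033927 177.08435854]]
```

View pics/pre.png

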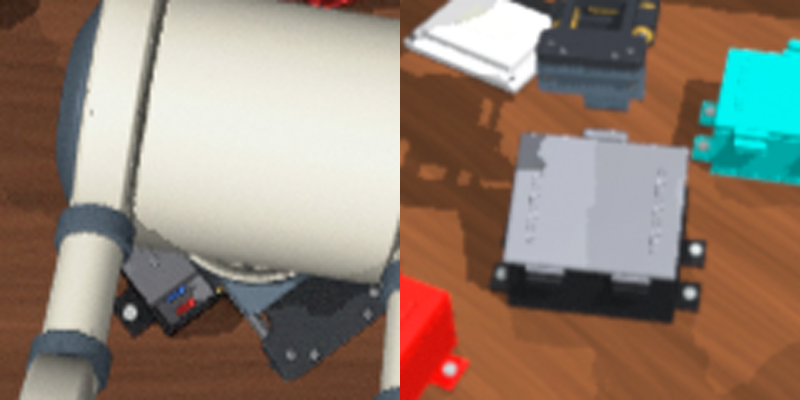

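The picture shows the closed fingertip just above the middle of the relay lid's free edge, crop right (605,95), as projected. Pressing down now.

arm_command(rows=[[0, 0, 1, 0, 0], [0, 0, 2.2, 0, 0], [0, 0, 3.4, 0, 0], [0, 0, 4.6, 0, 0], [0, 0, 5.6, 0, 0], [0, 0, 6.6, 0, 0], [0, 0, 7.4, 0, 0], [0, 0, 8, 0, 0]])

```text
t: 3.6
ee_pos: [0.5562, -0.0268, 0.0794]
ee_rot: [-1.396, -2.814, 0.0]
wrist_force: [-0.6, -0.4, 0.8]
gripper_width: 0.01
grip_force: 0.7
```

arm_command(rows=[[0, 0, 0.3, 0, 0], [0, 0, 0.6, 0, 0], [0, 0, 0.8, 0, 0], [0, 0, 1.0, 0, 0], [0, 0, 1.15, 0, 0], [0, 0, 1.3, 0, 0], [0, 0, 1.4, 0, 0], [0, 0, 1.45, 0, 0]])

```text
t: 4.6
ee_pos: [0.5564, -0.0268, 0.0654]
ee_rot: [1.396, 2.814, 0.0]
wrist_force: [-1.1, -0.2, 1.5]
gripper_width: 0.005
grip_force: 0.6
```

arm_command(rows=[[0, 0, 0.05, 0, 0], [0, 0, 0.1, 0, 0], [0, 0, 0.15, 0, 0], [0, 0, 0.2, 0, 0], [0, 0, 0.2, 0, 0], [0, 0, 0.2, 0, 0], [0, 0, 0.2, 0, 0], [0, 0, 0.2, 0, 0]])

```text
t: 5.6
ee_pos: [0.5564, -0.0268, 0.0649]
ee_rot: [1.395, 2.814, 0.0]
wrist_force: [-9.1, -0.5, 32.1]
gripper_width: 0.002
grip_force: 15.8
```

The lid stops hard at 65 mm, its shut height. I'll retreat and check.

arm_command(rows=[[0, 0, -0.5, 0, 0], [0, 0, -1.5, 0, 0], [0, 0, -4, 0, 0], [0, 0, -8, 0, 0], [0, 0, -12, 0, 0], [5, 0, -15, 0, 0], [10, 0, -15, 0, 0], [15, 0, -15, 0, 0]])

```text
t: 6.6
ee_pos: [0.4647, 0.0937, 0.2142]
ee_rot: [1.396, 2.813, 0.001]
wrist_force: [0.6, 0.1, -0.3]
gripper_width: 0.004
grip_force: 0.0
```

arm_command(rows=[[4, 0, 0, 0, 0], [8, 0, 0, 0, 0], [12, 0, 0, 0, 0], [16, 0, 0, 0, 0], [20, 0, 0, 0, 0], [22, 0, 0, 0, 0], [22, 0, 0, 0, 0], [22, 0, 0, 0, 0]])

```text
t: 7.6
ee_pos: [0.3327, 0.2675, 0.2136]
ee_rot: [1.395, 2.814, 0.0]
wrist_force: [0.6, -0.0, 0.7]
gripper_width: 0.008
grip_force: 0.0
```

```bash
python3 - <<'E'
from h import *
import cv2
o=monitor.get_obs(); print(o['t'],o['ee_pos'],o['wrist_force'])
a=optics.read_camera("top")[:,:,::-1];b=optics.read_camera("scene")[:,:,::-1].copy()
for n,c in ((0.,(0,255,0)),(.1,(0,0,255))):
  print(n,proj(optics.camera_params('scene'),pts([.5811,-.0103,.6495,n])).round(1)[:2].tolist(),proj(optics.camera_params('top'),pts([.5811,-.0103,.6495,n])).round(1)[:2].tolist())
cv2.imwrite("pics/post.png",np.hstack([cv2.resize(x,(400,400),interpolation=cv2.INTER_CUBIC) for x in (a[135:235,239:339],b[170:270,208:308])]))
cv2.imwrite("pics/post_s.png",b)
E
```

```text
7.6 [0.33269851 0.26746145 0.21360035] [ 0.57245776 -0.03391121  0.72653549]
0.0 [[289.4, 201.9], [233.4, 196.6]] [[280.3, 225.8], [330.7, 188.0]]
0.1 [[289.6, 199.1], [233.0, 193.8]] [[279.9, 225.0], [330.8, 186.8]]
```

View pics/post.png

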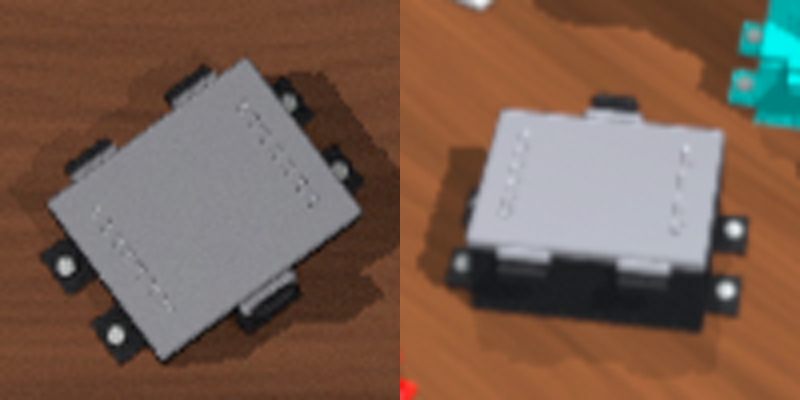

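View pics/post_s.png

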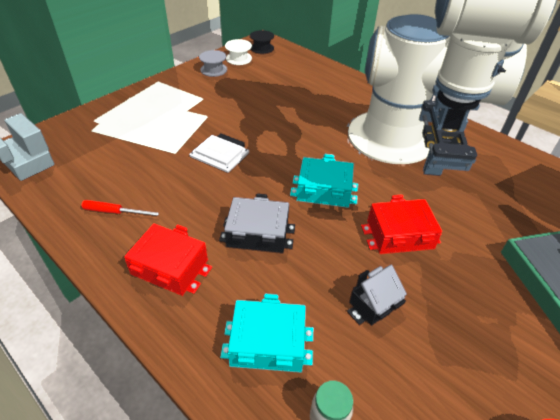

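The crop shows the free-edge corners in the scene view at (288,203) and (234,197). That matches the fully shut prediction of (289,202) and (233,197), and the tongue sits over the nose. The fuse lid at (380,292) is still open and the arm is clear.

```bash
python3 -c "
from bench import manip
print(manip.finish_job())"
```

```text
the job is handed in; nothing more can be done
None
```

The relay box lid is pressed shut and held by its catch, the fuse box lid is still open as it stood, and the job was handed in at about 8 s with the arm clear; the hand-in returned no verdict.

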